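Set the throwing gauge to the index clip and hold it

ROBOT

A 6-joint arm with a two-finger parallel gripper is mounted at the origin on the work surface; the furniture and walls round the work are solid. World frame = base frame: x ahead of the robot, y to its left, z up, the work surface at z = 0. Lengths are in mm, angles in rad, forces in N, time in s.
With the tool pointing down it reaches from about 400 to 925 mm from the base axis. Payload 12.5 kg.
Tool frame: the origin (TCP) lies at the very end of the fingers, on their centre line; the grasp point (between the pads) lies 19 mm behind it; x points along the fingers, y is the direction in which the jaws open and shut, and the axes are right-handed (so a half turn about x gives the same grasp; the last joint's range is limited). The gripper opens to 95 mm and grips with 3 to 60 N. Pads are 20 mm wide; open, the fingers measure 119 mm over their backs; the gripper's body (75 mm by 180 mm) begins 59 mm behind the grasp point.
Start: joints at [-1.408, 0.491, 1.559, -0, 1.092, -0.106], TCP at [166.007, -602.568, 214.661] pointing down, gripper open.
Joint ranges: [-3.1, 3.1], [-0.84, 2.19], [0.05, 2.79], [-1.13, 4.28], [0.06, 2.93], [-2.69, 2.69]. Speed limits (rad/s): [2.22, 2.22, 2.79, 3.14, 3.14, 3.14].

INTERFACE

Orientations are given as [roll, pitch, yaw] about the fixed x, y, z axes, in that order (R = Rz(yaw) Ry(pitch) Rx(roll)).
In Python, from cell import * gives the robot as it stands.
- The arm moves only by the tool step_arm, never from a script. Its argument "steps" is a list of rows, each a list of 4 numbers: the shift along the tool's x, y, z in units of 50 mm (1.0 is 50 mm), then the turn about the tool's x in units of 8 degrees (1.0 is 8 degrees). A call has 1 to 20 rows; each row shifts and turns the commanded pose from where the row before left it, along the tool's axes as they then stand; what a row does not reach is not made up. A row lasts 1/8 s, in which the tool goes at most 62.5 mm and 10.7 degrees, less where a joint would pass 70% of its speed; a pose out of reach is approached as far as the arm can. A call is refused whole if a number of a shift passes 1 or a number of a turn 1, either way. A call with a gripper value outside its range is refused whole. "jaw" is the closure, from 0 (fully open) to 1 (shut), set as the call begins (left out, the last holds). The fingers move at their own pace and stop on an object; the grip force is fixed at half the most. Time passes only in rows, so rows that do not move let the fingers close. It gives the time, the measured TCP pose, the force and the opening at its end, in the units of the state.
- state(): the state, without advancing time (a new reading comes with each control period).
- read_camera(name): name is "scene" or "top"; returns the picture (400x640x3 uint8, red, green, blue); there is no depth.
- camera_info(name): a dict with "mtx" (3x3 intrinsics, pixels), "k1" (the pictures are not rectified: a ray, as slopes to the right and down, at radius r is drawn at 1 + k1 r^2 times it, then the intrinsics apply), "eye" and "attitude" of the camera in the world. Camera axes: x right, y down, z forward; pixel columns grow to the right and rows downward; lengths in mm; the calibration is good to about 2 mm. A picture is of the moment at which its call begins. camera_info takes no time and is no camera call.
- job_done(): hands the job in, once; it reports no verdict.
The state is a dict: "t": time; "joints": joint angles; "qvel": joint speeds; "tau": joint torques, N m; "eef_pos": TCP position; "tcp_rot": TCP orientation; "ft_force": force on the tool from outside, world axes, zero at the start; "moment": the same for the moment, N m; "opening": opening from 0.0 (shut) to 1.0 (fully open).
Only numpy, scipy, OpenCV 4.12 (cv2) and the standard library are available. Lean on these libraries where they do the work, as an engineer would, in place of code of your own. Each camera call takes 0.05 s, during which the arm holds its last target.

TASK

First press the brake pedal of the little gauge bench all the way down, so that its spring catch keeps it down and the pot's wheel is braked. Then squeeze the lock button on the gauge arm's grip block to free the telescoping arm, draw the arm out until its pointer stands over the index clip on the rule, and finish holding it there, still squeezing the block and button: the arm springs back if it is let go. Do not shift the index clip or the pot.

Things in the scene. Friction and masses are not known exactly. Their poses are not given: they have to be found in the camera images.
- gauge_bench: Gauge bench: pale wooden board 120 (x) x 535 (y) x 12 mm, fixed on the table with all the mechanism on it, yawed up to 0.15 rad. Origin under its middle, z up. Along its y: brake pedal at the -y end; at the +y end a wheel 116 mm across, top 61 mm up, with the pot; between them the gauge arm, lying along y, axis at x = +30 mm, 150 mm up.
- pedal_pad (a point): Middle of the top of the brake pedal's ribbed rubber pad, 70 x 70 mm (bench x 20, y -200 mm). Pad top about 66 mm above the table when up, slightly tilted; goes down 19 mm to 47 mm, level on its stop. Needs 4 N at first, up to 12 N half-way down where it pushes the catch aside, 7 N at the stop. The dark steel catch begins 2 mm beyond the pad's outer (-y) edge and is 58 mm high.
- brake_pedal (a joint): Brake pedal hinge: 0 = up, 0.12 rad = down on its stop. Sprung upwards; pressed right to the stop, a spring catch snaps over its outer edge and keeps it down (at about 0.115) when the push is taken away.
- grip (a point): Centre of the black grip block at the free end of the telescoping gauge arm: 34 (bench x) x 36 (y) x 36 mm high, top 170 mm above the table. Lock button on its -x face (robot's side): grip across bench x; 42 mm wide with the button out, 36 mm squeezed (middle 1 mm to -x of this point). Both x sides free to 31 mm below this point (lock finger, then pointer, rule); outer tube 7 mm off its -y face.
- gauge_arm (a joint): Travel of the telescoping arm along the bench's +y (towards the wheel) in m: 0 = parked and locked, 0.085 = fully out. Once unlocked a spring draws it back with 1 N at 0, rising to 2.7 N fully out.
- lock_button (a joint): Lock button, a ridged aluminium plate 26 (y) x 24 (z) mm standing 8 mm out of the grip block's -x face, level with the block's centre, pushed in towards +x: 0 = out (parked arm locked), 0.006 m = fully in (5.4 N). The arm is free only while it is 5 mm or more in; keep it in as the arm leaves its parked place and at the end.
- pointer (a point): Underside of the tip of the thin steel pointer that hangs from the grip block and reaches over the rule, 47 mm below the block's centre and 37 mm from it towards bench -x; moves with the arm.
- clip_mark (a point): Middle of the top of the index clip: dark steel, 31 (bench x) x 6 (y) mm with a small round thumb screw, on the steel rule below the arm on the robot's side (26 mm wide, top 103 mm above the table, tick marks every 10 mm from the parked pointer, long at 0 and 50). The pointer passes over it without touching. Its distance from the parked pointer along bench y is the extension to set.
- index_clip (a joint): Place of the index clip along the rule in m from the parked pointer, 0.035 to 0.072; the right extension of the arm has the same number. Stiff, not to be moved.
- pot: Small round clay pot, 68 mm across, 42 mm high, loose on the wheel. Origin at the centre of its underside.
Not all that is in view belongs to the job. Leave any red look-alike of the pot alone.

How it is judged:
By the outcome, as a careful person would: the job done as asked, in the order asked, and still so for the second after the job is handed in, while the arm keeps its last pose, push and grip.
It also fails if it takes over 45 s, if anything falls off the work surface, if the arm or the gripper's body presses on something with over 40 N, if the wrist force passes 120 N, or if a joint passes its speed limit or range.

## Working session

There is one attempt and no reset: what is moved stays moved. The work goes in short steps, Python scripts to look and compute and a tool call to move; the robot and the scene stay as the last step left them, time stands still between calls to the robot, and variables do not carry over. Pictures are saved under pics/ and viewed, and the job is handed in when it is done.

Besides the shell and the picture viewer there is one more tool, called after "Emit:" by a JSON object that holds its "fn" and its "kwargs", one argument or row to a line. step_arm: Moves the arm, as the interface text tells. Its arguments: {"type":"object","properties":{"steps":{"type":"array","items":{"type":"array","items":{"type":"number"}}},"jaw":{"type":"number"}},"required":["steps"]}

```bash
ls; mkdir -p pics
python3 - <<'E'
from cell import *
import cv2
s=state();print(s)
for n in ("scene","top"):
    print(n,camera_info(n))
    im=read_camera(n);cv2.imwrite(f"pics/{n}0.png",im[:,:,::-1])
E
```

```text
pics
{'t': 0.0, 'joints': array([-1.40762639e+00,  4.91555679e-01,  1.55943616e+00, -4.11539604e-05,
        1.09166244e+00, -1.05608997e-01]), 'qvel': array([-5.20571484e-04,  1.74634391e-05,  1.24752140e-03, -8.77506710e-05,
        2.23592876e-03, -9.35968740e-04]), 'tau': array([ 2.97150429e-03, -6.12641430e+01, -2.58187222e+01,  6.92199287e-02,
        4.81623074e-02, -6.28726366e-05]), 'eef_pos': array([ 165.94105383, -602.33140312,  214.06872365]), 'tcp_rot': array([-1.64203827,  1.56973406,  1.7683523 ]), 'ft_force': array([-0.35349094,  0.63835471, -0.07273168]), 'moment': array([-0.01814055, -0.01539536, -0.01066805]), 'opening': 1.0011690898342478}
scene {'mtx': array([[383.56691003,   0.        , 319.07183416],
       [  0.        , 383.56691003, 195.76302168],
       [  0.        ,   0.        ,   1.        ]]), 'k1': 0.01553393219614731, 'eye': array([-314.63357297,  414.79581143,  479.90163025]), 'attitude': array([-1.99434546, -0.0117003 , -2.08567616])}
top {'mtx': array([[467.56768123,   0.        , 325.76827312],
       [  0.        , 467.56768123, 198.91437656],
       [  0.        ,   0.        ,   1.        ]]), 'k1': -0.04755637763587223, 'eye': array([ 221.39750194,   39.97169511, 1170.45570014]), 'attitude': array([-3.02028532e+00,  9.61498201e-04, -1.60109558e+00])}
```

View pics/scene0.png

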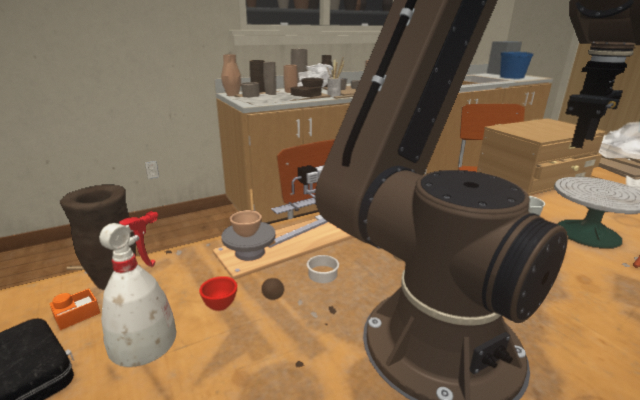

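View pics/top0.png

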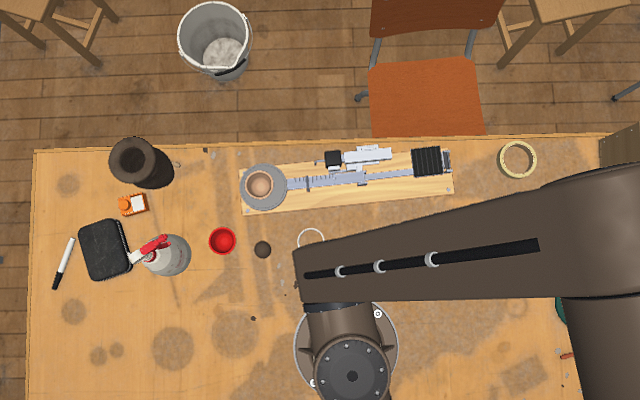

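```bash
cat > h.py <<'E'
import numpy as np, cv2
from scipy.spatial.transform import Rotation as Ro
from scipy.optimize import brentq
from cell import *
def cam(n):
    c=camera_info(n); return c['mtx'],c['k1'],np.array(c['eye']),Ro.from_euler('xyz',c['attitude']).as_matrix()
def proj(n,P):
    K,k,e,R=cam(n); p=(np.atleast_2d(P)-e)@R; s=p[:,:2]/p[:,2:]
    s=s*(1+k*(s**2).sum(1,keepdims=True)); return s*[K[0,0],K[1,1]]+K[:2,2]
def ray(n,uv):
    K,k,e,R=cam(n); d=(np.array(uv,float)-K[:2,2])/[K[0,0],K[1,1]]
    s=d.copy()
    for _ in range(20): s=d/(1+k*(s**2).sum())
    v=R@np.array([s[0],s[1],1]); return e,v
def atz(n,uv,z):
    e,v=ray(n,uv); return e+v*(z-e[2])/v[2]
def crop(im,x0,y0,w,h,f,fn):
    cv2.imwrite(fn,cv2.resize(im[y0:y0+h,x0:x0+w,::-1],None,fx=f,fy=f,interpolation=cv2.INTER_CUBIC))
E
python3 - <<'E'
from h import *
im=cv2.imread('pics/top0.png')[:,:,::-1]
crop(im,230,130,135,95,5.9,'pics/c1.png')
crop(im,330,130,135,95,5.9,'pics/c2.png')
E
```

```text
(no output)
```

View pics/c1.png

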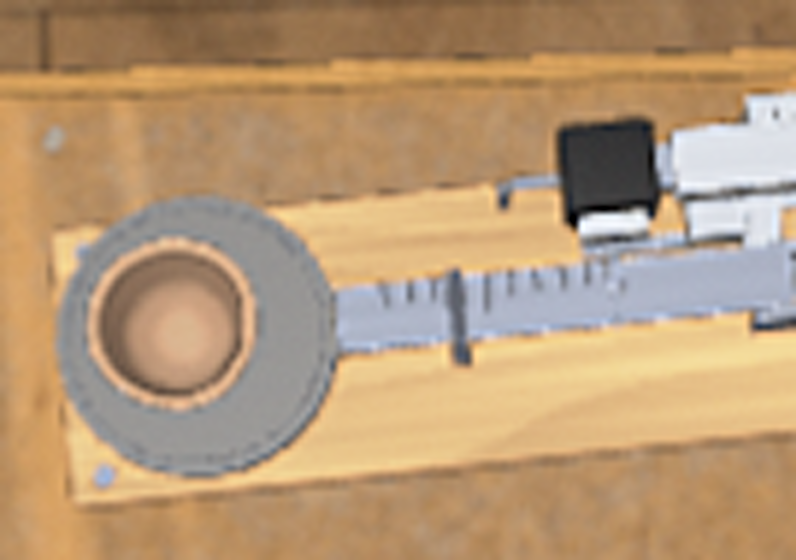

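View pics/c2.png

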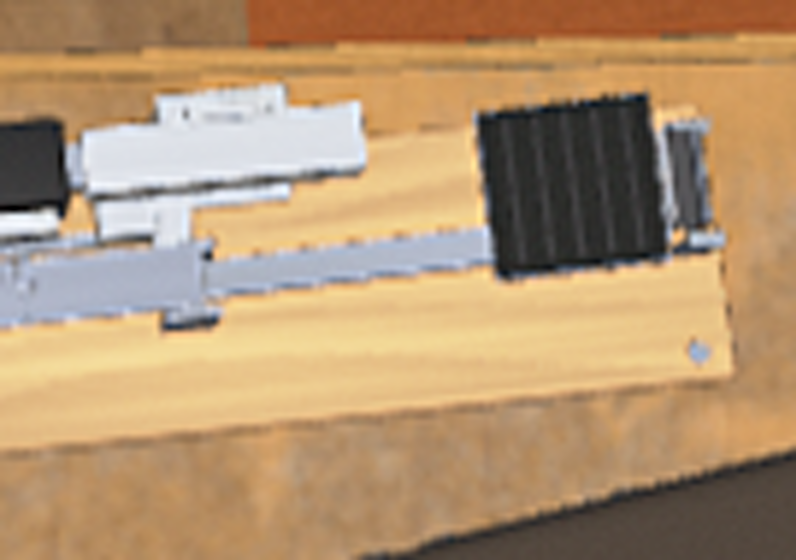

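```bash
cat > fit.py <<'E'
from h import *
from scipy.optimize import least_squares
def c1(x,y): return [230+(x+.5)/5.9-.5,130+(y+.5)/5.9-.5]
def c2(x,y): return [330+(x+.5)/5.9-.5,130+(y+.5)/5.9-.5]
# (px, bench xyz, group)
obs=[(c1(78,503),(-60,267.5,12),0),(c1(55,232),(60,267.5,12),0),(c2(733,376),(-60,-267.5,12),0),
(c2(478,115),(55,-165,66),0),(c2(648,95),(55,-235,66),0),(c2(665,258),(-15,-235,66),0),(c2(495,278),(-15,-165,66),0),
(c1(558,126),(47,18,170),1),(c1(654,119),(47,-18,170),1),
(c1(453,270),(-7+15.5,0,106),2),(c1(465,362),(-7-15.5,0,106),2),(c1(198,336),(0,205,61),3)]
def w(p,b,g):
    c,s=np.cos(p[2]),np.sin(p[2]); x,y,z=b; 
    if g: y=y+p[2+g]
    return [p[0]+c*x-s*y,p[1]+s*x+c*y,z]
if __name__=='__main__':
    def f(p): 
        return (proj('top',[w(p,b,g) for _,b,g in obs])-np.array([o[0] for o in obs])).ravel()
    r=least_squares(f,[400,0,0.1,0,60,0],x_scale=[1,1,.01,1,1,1],loss='soft_l1')
    print(np.round(r.x,4));print(np.round(f(r.x).reshape(-1,2),2))
    p=r.x
    for n,b,g in (('pad',(20,-200,66),0),('grip',(30,0,152),1),('clip',(-7,0,106),2),('ptr',(-7,0,105),1)): print(n,np.round(w(p,b,g),1))
    for x in (383,408,433,487,510,535,560,585,607): # tick ends at their top end
        q=atz('top',c1(x,285),103); d=q[:2]-p[:2]; c,s=np.cos(p[2]),np.sin(p[2]); print(x,np.round([c*d[0]+s*d[1],-s*d[0]+c*d[1]-p[3]],1))
E
python3 fit.py
```

```text
[ 4.055097e+02 -1.234210e+01  7.520000e-02  2.866300e+01  9.146980e+01
 -5.846100e+00]
[[-2.15  1.41]
 [-2.2   0.14]
 [-0.38  0.48]
 [ 0.45 -0.72]
 [ 0.21 -0.25]
 [ 1.29  0.46]
 [ 1.31  0.08]
 [-0.08  0.03]
 [ 0.04 -0.48]
 [ 0.29  0.06]
 [-0.39 -2.31]
 [ 0.02  0.24]]
pad [ 440.5 -210.3   66. ]
grip [433.3  18.5 152. ]
clip [391.7  78.3 106. ]
ptr [396.4  15.7 105. ]
383 [ 6.2 91.4]
408 [ 5.2 81.7]
433 [ 4.1 71.9]
487 [ 1.9 50.9]
510 [ 0.9 41.9]
535 [-0.1 32.2]
560 [-1.1 22.4]
585 [-2.2 12.7]
607 [-3.1  4.1]
```

```bash
cat > ov.py <<'E'
from h import *
from fit import w
def box(p,x0,x1,y0,y1,z,g=0): return [w(p,b,g) for b in ((x0,y0,z),(x1,y0,z),(x1,y1,z),(x0,y1,z))]
def overlay(im,n,p,x0,y0,W,H,f,fn,ext=0):
    img=cv2.resize(im[y0:y0+H,x0:x0+W,::-1],None,fx=f,fy=f,interpolation=cv2.INTER_CUBIC)
    q=list(p); g=p[3]+ext; cl=p[4]
    th=np.linspace(0,2*np.pi,60)
    L=[box(p,-60,60,-267.5,267.5,12),box(p,-15,55,-235,-165,66),box(p,13,47,g-18,g+18,170),box(p,-22.5,8.5,cl-3,cl+3,106),
      [w(p,(-7-15,g,103),0),w(p,(-7+15,g,103),0)],[w(p,(58*np.cos(a),205+p[5]+58*np.sin(a),61),0) for a in th],[w(p,(-7-15,g+50,103),0),w(p,(-7+15,g+50,103),0)]]
    for l,c in zip(L,[(0,0,255),(0,255,0),(0,255,255),(255,0,255),(255,0,0),(0,128,255),(255,0,0)]):
        u=((proj(n,l)-[x0,y0]+.5)*f-.5)
        cv2.polylines(img,[np.round(u).astype(int)],True,c,1)
    cv2.imwrite(fn,img)
E
python3 - <<'E'
from ov import *
im=cv2.imread('pics/top0.png')[:,:,::-1]
p=[405.5,-12.3,.0752,28.7,91.5,-5.8]
overlay(im,'top',p,230,130,135,95,5.9,'pics/o1.png')
overlay(im,'top',p,330,130,135,95,5.9,'pics/o2.png')
E
```

```text
(no output)
```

View pics/o1.png

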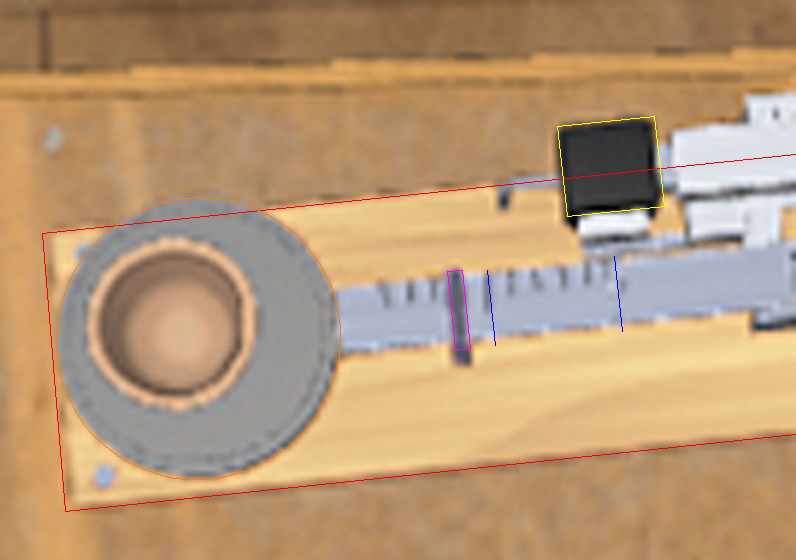

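View pics/o2.png

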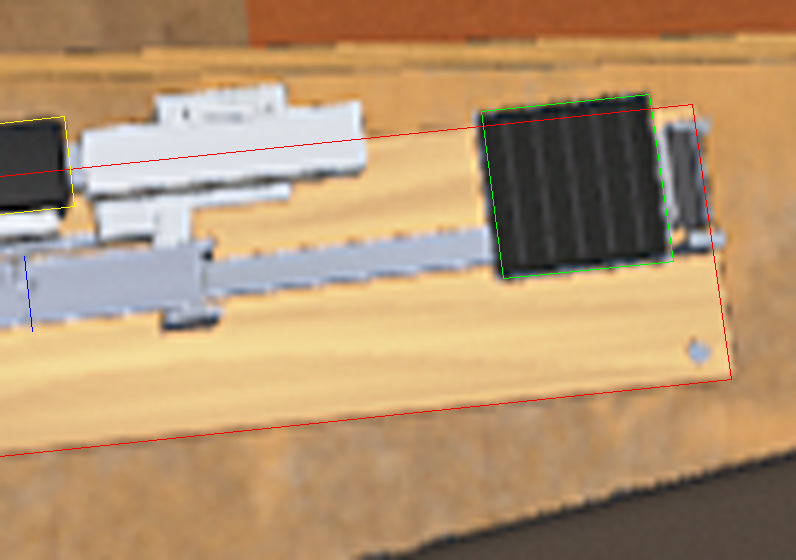

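```bash
cat > fit2.py <<'E'
from fit import *
E=[(c1,0,-60,12,[(78,503),(400,471),(790,433)]),(c2,0,-60,12,[(0,452),(300,423),(733,376)]),
(c1,0,60,12,[(60,230),(270,208),(495,187)]),(c2,0,60,12,[(365,140),(475,128),(690,106)]),
(c1,1,267.5,12,[(53,240),(66,400),(76,495)]),(c2,1,-267.5,12,[(722,255),(733,370)]),
(c2,1,-165,66,[(480,125),(494,270)]),(c2,1,-235,66,[(649,100),(665,250)]),(c2,0,55,66,[(485,114),(640,96)]),(c2,0,-15,66,[(500,277),(655,259)])]
def f(p):
    c,s=np.cos(p[2]),np.sin(p[2]);r=[]
    for fn,ax,v,z,pts in E:
        for q in pts:
            P=atz('top',fn(*q),z)+[0,0,0]
            e=camera_info('top')['eye']; P=e+(P-e)*(1+p[3])
            d=P[:2]-p[:2]; r.append((c*d[0]+s*d[1],-s*d[0]+c*d[1])[ax]-v)
    return np.array(r)
for free in (0,1):
    r=least_squares(lambda q:f([*q[:3],q[3]*free]),[405,-12,.07,0],x_scale=[1,1,.01,.01],loss='soft_l1')
    print(np.round(r.x,4));i=0;R=f([*r.x[:3],r.x[3]*free])
    for e in E: print(e[1:4],np.round(R[i:i+len(e[4])],1)); i+=len(e[4])
E
python3 fit2.py
python3 - <<'E'
from h import *
im=cv2.imread('pics/top0.png')[:,:,::-1]
crop(im,285,165,60,40,13,'pics/c3.png')
E
```

```text
[ 4.061408e+02 -1.387870e+01  7.250000e-02  0.000000e+00]
(0, -60, 12) [1.7 1.3 0.4]
(0, -60, 12) [1.1 0.3 1.3]
(0, 60, 12) [-0.8 -0.6 -1.5]
(0, 60, 12) [-1.3 -0.8 -0.6]
(1, 267.5, 12) [-2.7 -2.7 -3.6]
(1, -267.5, 12) [-2.1 -0.1]
(1, -165, 66) [2.7 4.6]
(1, -235, 66) [2.2 4. ]
(0, 55, 66) [-1.6 -0.5]
(0, -15, 66) [0.6 1.6]Traceback (most recent call last):
  File "fit2.py", line 15, in <module>
    r=least_squares(lambda q:f([*q[:3],q[3]*free]),[405,-12,.07,0],x_scale=[1,1,.01,.01],loss='soft_l1')
    return func(*args, **kwargs)
    result = trf(vector_fun.fun, vector_fun.jac, x0, f0, J0, lb, ub, ftol, xtol,
                 gtol, max_nfev, x_scale, loss_function, tr_solver,
                 tr_options.copy(), verbose, callback=callback_wrapped)
    return trf_no_bounds(
        fun, jac, x0, f0, J0, ftol, xtol, gtol, max_nfev, x_scale,
        loss_function, tr_solver, tr_options, verbose, callback=callback)
    J = jac(x)
    self._update_jac()
    ~~~~~~~~~~~~~~~~^^
    self.J = self.jac_wrapped(xp_copy(self.x), f0=self.f)
             ~~~~~~~~~~~~~~~~^^^^^^^^^^^^^^^^^^^^^^^^^^^^
[... 530 characters left out ...]
ls]
                                    ^^^^^^^
    f = np.atleast_1d(self.fun(x, *self.args, **self.kwargs))
                      ~~~~~~~~^^^^^^^^^^^^^^^^^^^^^^^^^^^^^^
    return np.atleast_1d(self.fun(x))
                         ~~~~~~~~^^^
    return self.f(x, *self.args, **self.kwargs)
           ~~~~~~^^^^^^^^^^^^^^^^^^^^^^^^^^^^^^
  File "fit2.py", line 15, in <lambda>
    r=least_squares(lambda q:f([*q[:3],q[3]*free]),[405,-12,.07,0],x_scale=[1,1,.01,.01],loss='soft_l1')
                             ~^^^^^^^^^^^^^^^^^^^^
  File "fit2.py", line 11, in f
    e=camera_info('top')['eye']; P=e+(P-e)*(1+p[3])
      ~~~~~~~~~~~^^^^^^^
ValueError: time passes only in moves, steps and waits
```

View pics/c3.png

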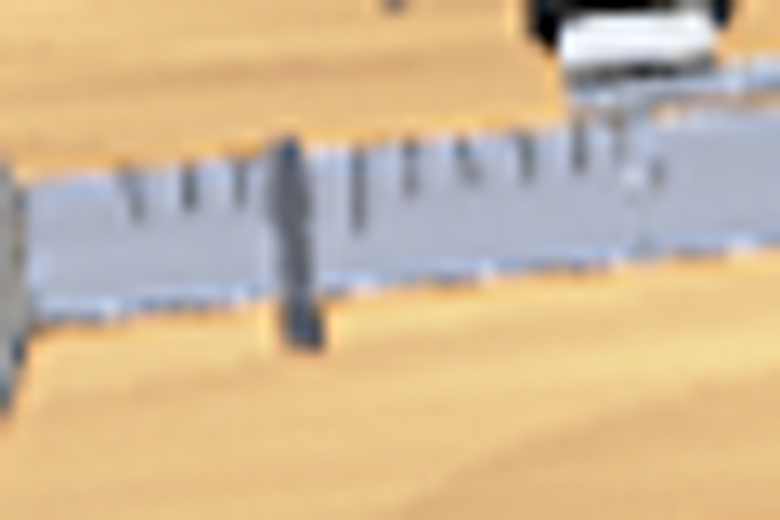

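```bash
cat > st.py <<'E'
from h import *
s=state();R=Ro.from_euler('xyz',s['tcp_rot']).as_matrix()
print(s['t'],np.round(s['eef_pos'],1),np.round(s['joints'],3),'F',np.round(s['ft_force'],1),'open',round(s['opening']*95,1))
print(np.round(R,3)); print('yaw of tool y',np.arctan2(R[1,1],R[0,1]))
E
python3 st.py
```

```text
0.1 [ 166.  -602.3  214.1] [-1.408  0.492  1.559 -0.     1.092 -0.106] F [ 0.1  0.2 -1. ] open 94.8
[[-0.     0.266 -0.964]
 [ 0.001 -0.964 -0.266]
 [-1.    -0.001 -0.   ]]
yaw of tool y -1.3020172969983435
```

Emit:
{"fn": "step_arm", "kwargs": {
  "steps": [
    [-0.2,0,0,-0.985],
    [-0.2,0,0,-0.985],
    [-0.2,0,0,-0.985],
    [-0.2,0,0,-0.985],
    [-0.2,0,0,-0.985],
    [-0.2,0,0,-0.985],
    [-0.2,0,0,-0.985],
    [-0.2,0,0,-0.985],
    [-0.2,0,0,-0.985],
    [-0.2,0,0,-0.985]
  ],
  "jaw": 1
}}

```text
t: 1.35
eef_pos: [166.0, -602.4, 314.6]
tcp_rot: [-3.074, 1.57, 1.716]
ft_force: [-0.8, 0.1, -0.9]
opening: 0.025
```

```bash
python3 st.py
python3 - <<'E'
from h import *
im=read_camera('scene');cv2.imwrite('pics/s1.png',im[:,:,::-1])
E
```

```text
1.35 [ 166.  -602.4  314.6] [-1.408  0.413  1.419  0.     1.311 -1.485] F [-0.8  0.1 -0.9] open 2.4
[[-0.     0.997  0.078]
 [ 0.001  0.078 -0.997]
 [-1.    -0.    -0.001]]
yaw of tool y 0.07790278125815968
```

View pics/s1.png

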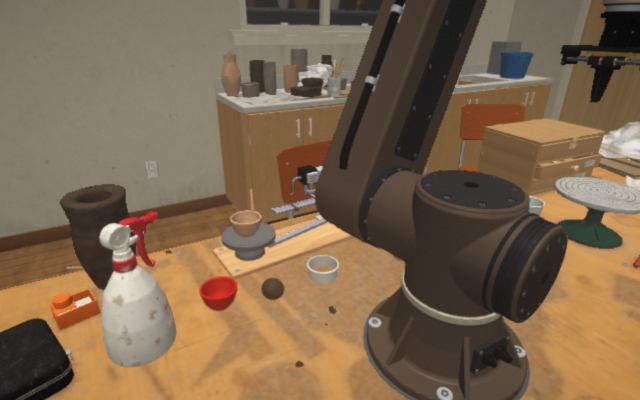

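Emit:
{"fn": "step_arm", "kwargs": {
  "steps": [
    [0,0.6,-0.74,0],
    [0,0.6,-0.74,0],
    [0,0.6,-0.74,0],
    [0,0.6,-0.74,0],
    [0,0.6,-0.74,0],
    [0,0.6,-0.74,0],
    [0,0.6,-0.74,0],
    [0,0.6,-0.74,0],
    [0,0.6,-0.74,0],
    [0,0.6,-0.74,0],
    [0,0,0,0]
  ]
}}

```text
t: 2.78
eef_pos: [439.1, -209.4, 314.3]
tcp_rot: [-2.693, 1.57, 2.094]
ft_force: [0.6, -0.8, 0.9]
opening: 0.007
```

```bash
python3 st.py
python3 - <<'E'
from h import *
for n in ('scene','top'):
  im=read_camera(n);cv2.imwrite(f'pics/{n}2.png',im[:,:,::-1])
E
```

```text
2.775 [ 439.1 -209.4  314.3] [-0.581  0.194  1.74   0.     1.208 -0.656] F [ 0.6 -0.8  0.9] open 0.6
[[-0.     0.997  0.075]
 [ 0.     0.075 -0.997]
 [-1.    -0.    -0.   ]]
yaw of tool y 0.07490257025581394
```

View pics/scene2.png

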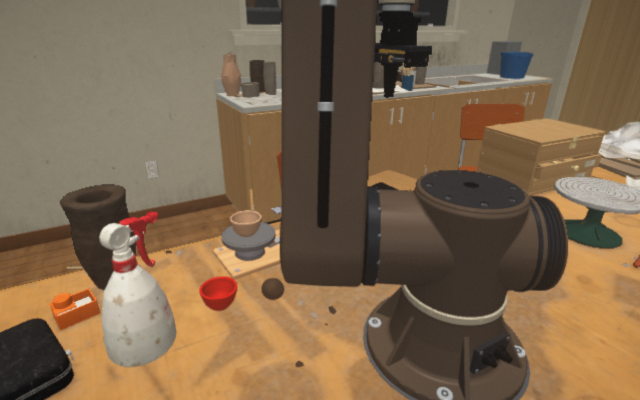

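View pics/top2.png

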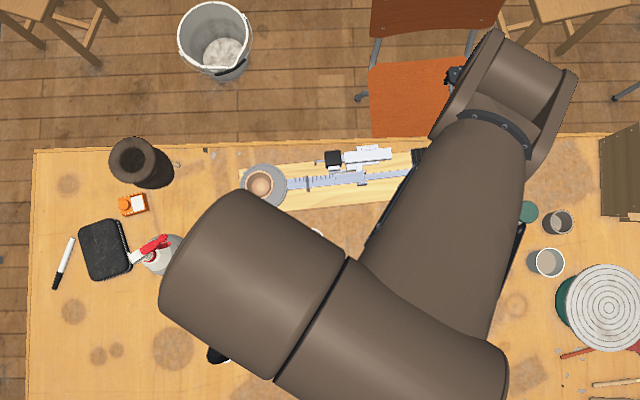

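Emit:
{"fn": "step_arm", "kwargs": {
  "steps": [
    [0.9,0,0,0],
    [0.9,0,0,0],
    [0.9,0,0,0],
    [0.9,0,0,0],
    [0.7,0,0,0],
    [0.3,0,0,0],
    [0,0,0,0]
  ]
}}

```text
t: 3.75
eef_pos: [437.1, -212.3, 83.7]
tcp_rot: [-2.167, 1.568, 2.616]
ft_force: [0.6, -0.5, 0.0]
opening: 0.005
```

```bash
python3 st.py
```

```text
3.75 [ 437.1 -212.3   83.7] [-0.588  0.491  2.026 -0.     0.627 -0.659] F [ 0.6 -0.5  0. ] open 0.5
[[-0.002  0.997  0.071]
 [ 0.001  0.071 -0.997]
 [-1.    -0.002 -0.001]]
yaw of tool y 0.07094843329473426
```

Emit:
{"fn": "step_arm", "kwargs": {
  "steps": [
    [0.1,0.06,-0.06,0],
    [0.1,0,0,0],
    [0.1,0,0,0],
    [0.1,0,0,0],
    [0.06,0,0,0],
    [0,0,0,0]
  ]
}}

```text
t: 4.5
eef_pos: [441.1, -208.6, 61.6]
tcp_rot: [0.732, 1.57, -0.765]
ft_force: [-0.2, -2.7, 3.7]
opening: 0.003
```

Emit:
{"fn": "step_arm", "kwargs": {
  "steps": [
    [0.06,0,0,0],
    [0.06,0,0,0],
    [0,0,0,0]
  ]
}}

```text
t: 4.88
eef_pos: [441.2, -208.9, 55.9]
tcp_rot: [0.726, 1.569, -0.772]
ft_force: [-0.9, -4.4, 6.4]
opening: 0.004
```

Force is rising like the pedal spring. Continuing down.

Emit:
{"fn": "step_arm", "kwargs": {
  "steps": [
    [0.06,0,0,0],
    [0.06,0,0,0],
    [0,0,0,0]
  ]
}}

```text
t: 5.25
eef_pos: [441.1, -208.6, 49.6]
tcp_rot: [0.844, 1.57, -0.653]
ft_force: [1.5, -1.7, 2.5]
opening: 0.007
```

Emit:
{"fn": "step_arm", "kwargs": {
  "steps": [
    [0.04,0,0,0],
    [0.04,0,0,0],
    [0,0,0,0]
  ]
}}

```text
t: 5.62
eef_pos: [441.2, -208.7, 47.6]
tcp_rot: [0.847, 1.568, -0.65]
ft_force: [-6.2, 0.1, 36.7]
opening: 0.003
```

Emit:
{"fn": "step_arm", "kwargs": {
  "steps": [
    [-0.06,0,0,0],
    [0,0,0,0]
  ]
}}

```text
t: 5.88
eef_pos: [440.5, -208.0, 48.5]
tcp_rot: [-2.293, 1.57, 2.493]
ft_force: [0.4, -0.3, -0.6]
opening: 0.004
```

Emit:
{"fn": "step_arm", "kwargs": {
  "steps": [
    [-0.1,0,0,0],
    [-0.4,0,0,0],
    [-0.9,0,0,0],
    [-0.9,0,0,0],
    [-0.9,0,0,0],
    [-0.7,0,0,0],
    [0,0,0,0]
  ]
}}

```text
t: 6.75
eef_pos: [441.4, -208.6, 245.7]
tcp_rot: [0.924, 1.567, -0.574]
ft_force: [0.2, 0.0, -1.4]
opening: 0.004
```

Emit:
{"fn": "step_arm", "kwargs": {
  "steps": [
    [-0.2,0.02,-0.75,0],
    [0,0.02,-0.75,0],
    [0,0.02,-0.76,0],
    [0,0.03,-0.76,0],
    [0,0.03,-0.76,0],
    [0,0.03,-0.76,0],
    [0,0,0,0]
  ],
  "jaw": 0
}}

```text
t: 7.62
eef_pos: [430.9, 20.4, 252.5]
tcp_rot: [-1.803, 1.568, 2.986]
ft_force: [-0.5, 0.6, -0.6]
opening: 0.681
```

```bash
python3 st.py
python3 - <<'E'
from h import *
for n in ('scene','top'):
  im=read_camera(n);cv2.imwrite(f'pics/{n}3.png',im[:,:,::-1])
E
```

```text
7.625 [430.9  20.4 252.5] [-0.106  0.169  1.95   0.     1.025 -0.183] F [-0.5  0.6 -0.6] open 64.7
[[-0.002  0.997  0.076]
 [ 0.     0.076 -0.997]
 [-1.    -0.002 -0.001]]
yaw of tool y 0.07633927998449697
```

View pics/scene3.png

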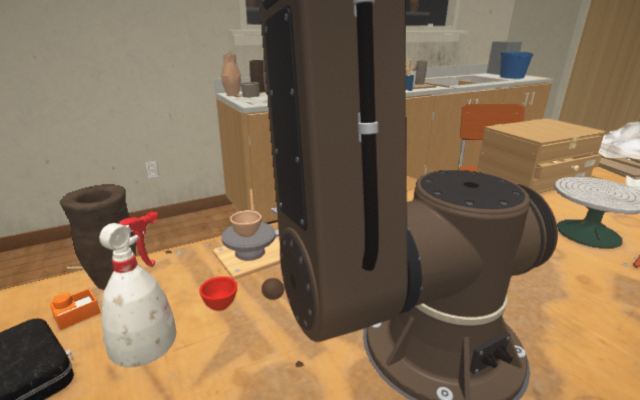

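View pics/top3.png

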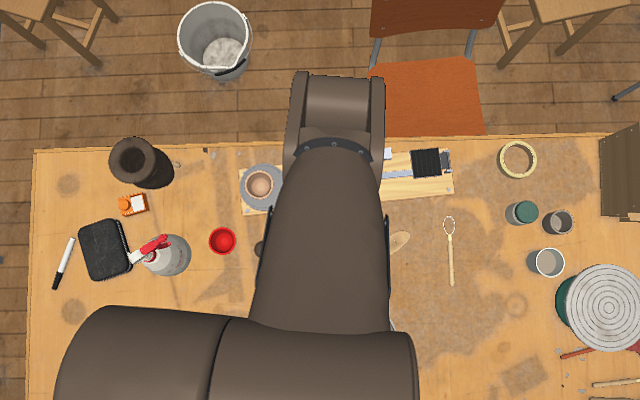

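Run:
```python
from h import *
im=cv2.imread('pics/top3.png')[:,:,::-1]
crop(im,380,130,90,70,8,'pics/c4.png')
im=cv2.imread('pics/scene0.png')[:,:,::-1]
crop(im,255,155,75,70,10,'pics/c5.png')
```

```text
(no output)
```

View pics/c4.png

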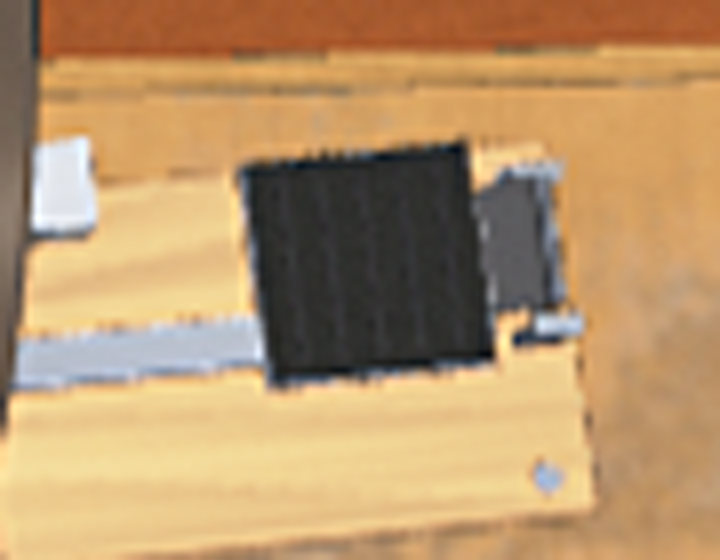

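View pics/c5.png

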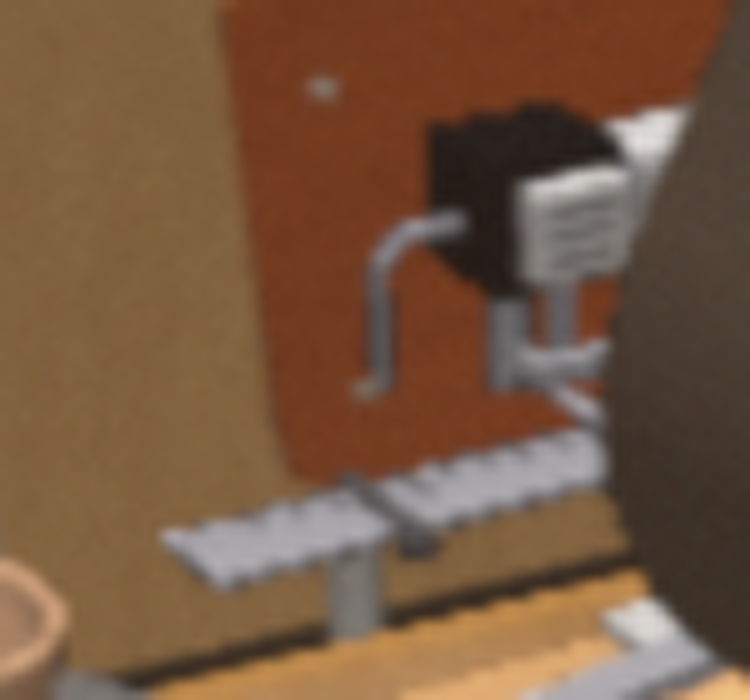

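Run:
```python
from h import *
from scipy.ndimage import map_coordinates
im=cv2.imread('pics/top0.png').astype(float).mean(2)
# line along rule: in bench coords at z=103, bench pose
p=[406.1,-13.9,.0725]; c,s=np.cos(p[2]),np.sin(p[2])
ys=np.arange(15,130,.5)
def prof(x,z=103):
    P=np.array([[p[0]+c*x-s*y,p[1]+s*x+c*y,z] for y in ys]); uv=proj('top',P)
    return map_coordinates(im,[uv[:,1],uv[:,0]],order=1)
def mins(v):
    from scipy.signal import find_peaks
    k,pr=find_peaks(-v,prominence=4); out=[]
    for i in k:
        a=-v[i-1:i+2]; d=(a[0]-a[2])/(2*(a[0]-2*a[1]+a[2]));out.append((round(ys[i]+.5*d,1),round(v[i])))
    return out
for x in range(-14,16,2): print(x,mins(prof(x)))
```

```text
-14 [(np.float64(31.9), 181), (np.float64(94.3), 103), (np.float64(115.4), 182)]
-12 [(np.float64(31.6), 183), (np.float64(82.4), 183), (np.float64(94.1), 105)]
-10 [(np.float64(31.5), 181), (np.float64(82.4), 168), (np.float64(93.9), 102)]
-8 [(np.float64(28.9), 173), (np.float64(82.3), 145), (np.float64(93.9), 100)]
-6 [(np.float64(28.6), 160), (np.float64(72.7), 179), (np.float64(82.0), 132), (np.float64(93.8), 101)]
-4 [(np.float64(28.4), 150), (np.float64(42.4), 172), (np.float64(51.6), 168), (np.float64(61.0), 172), (np.float64(72.5), 163), (np.float64(81.9), 129), (np.float64(93.6), 101), (np.float64(102.9), 174), (np.float64(112.0), 172), (np.float64(121.3), 168)]
-2 [(np.float64(28.2), 163), (np.float64(35.3), 174), (np.float64(42.1), 148), (np.float64(51.5), 143), (np.float64(61.0), 153), (np.float64(72.4), 142), (np.float64(81.6), 133), (np.float64(93.5), 100), (np.float64(102.5), 152), (np.float64(111.9), 145), (np.float64(121.1), 145)]
0 [(np.float64(35.0), 160), (np.float64(42.0), 127), (np.float64(51.3), 136), (np.float64(61.2), 151), (np.float64(72.1), 145), (np.float
[... 723 characters left out ...]
), 144), (np.float64(51.2), 165), (np.float64(62.4), 172), (np.float64(71.6), 148), (np.float64(80.9), 159), (np.float64(92.7), 98), (np.float64(101.8), 147), (np.float64(111.1), 154), (np.float64(122.5), 152)]
8 [(np.float64(22.5), 159), (np.float64(27.6), 154), (np.float64(34.2), 152), (np.float64(53.2), 181), (np.float64(62.3), 190), (np.float64(71.5), 174), (np.float64(76.3), 177), (np.float64(92.6), 123), (np.float64(111.1), 176), (np.float64(122.6), 160)]
10 [(np.float64(25.1), 153), (np.float64(33.9), 175), (np.float64(39.2), 172), (np.float64(92.5), 164)]
12 [(np.float64(24.4), 150), (np.float64(38.4), 146)]
14 [(np.float64(24.7), 73), (np.float64(28.8), 71), (np.float64(57.2), 180)]
```

Run:
```python
from h import *
from scipy.ndimage import map_coordinates
im=cv2.imread('pics/top0.png').astype(float).mean(2)
p=[406.1,-13.9,.0725]; c,s=np.cos(p[2]),np.sin(p[2])
ys=np.arange(15,130,.25)
def prof(x,z=103):
    P=np.array([[p[0]+c*x-s*y,p[1]+s*x+c*y,z] for y in ys]); uv=proj('top',P)
    return map_coordinates(im,[uv[:,1],uv[:,0]],order=1)
def cen(v,y0,h):
    m=abs(ys-y0)<h; bg=np.percentile(v[abs(ys-y0)<h+2],85); w=np.clip(bg-v[m],0,None); return (w*ys[m]).sum()/w.sum()
T={10:42,20:51.3,30:61.2,40:72.1,50:81.5,70:102.4,80:111.7,90:121}
A=[];B=[];C=[]
for x in np.arange(-2,6.1,.5):
    v=prof(x); 
    for t,y in T.items(): A.append([1,t,x]);B.append(cen(v,y,3.5))
sol,res,_,_=np.linalg.lstsq(np.array(A),np.array(B),rcond=None); r=np.array(B)-np.array(A)@sol
print(sol,r.std()); print({t:round(np.mean(r[i::8]),2) for i,t in enumerate(T)})
for x in np.arange(-18,8,2):
    y=cen(prof(x),93.5,6); print(x,round(y,2),round((y-sol[0]-sol[2]*x)/sol[1],2))
```

```text
[3.14706736e+01 9.97760999e-01 1.47604057e-03] 0.3916185587732856
{10: np.float64(-0.01), 20: np.float64(-0.32), 30: np.float64(0.36), 40: np.float64(0.25), 50: np.float64(-0.48), 70: np.float64(0.46), 80: np.float64(-0.13), 90: np.float64(-0.14)}
-18 93.95 62.64
-16 93.98 62.67
-14 93.9 62.59
-12 93.73 62.42
-10 93.63 62.31
-8 93.77 62.45
-6 93.86 62.54
-4 93.95 62.63
-2 93.9 62.57
0 93.91 62.58
2 93.76 62.43
4 94.01 62.68
6 94.27 62.93
```

Emit:
{"fn": "step_arm", "kwargs": {
  "steps": [
    [0,0.03,0.02,0],
    [0.6,0,0,0],
    [0.6,0,0,0],
    [0.2,0,0,0],
    [0,0,0,0]
  ]
}}

```text
t: 8.35
eef_pos: [433.4, 17.2, 183.5]
tcp_rot: [-1.633, 1.57, -3.131]
ft_force: [0.7, 0.4, 0.7]
opening: 0.999
```

```bash
python3 st.py
```

```text
8.35 [433.4  17.2 183.5] [-0.113  0.264  2.042 -0.     0.836 -0.185] F [0.7 0.4 0.7] open 94.9
[[-0.001  0.997  0.072]
 [-0.     0.072 -0.997]
 [-1.    -0.001 -0.   ]]
yaw of tool y 0.07254385135432098
```

Emit:
{"fn": "step_arm", "kwargs": {
  "steps": [
    [0.3,0,-0.03,0],
    [0.3,0,0,0],
    [0.3,0,0,0],
    [0.1,0,0,0],
    [0,0,0,0],
    [0,0,0,0]
  ]
}}

```text
t: 9.1
eef_pos: [433.6, 19.1, 134.3]
tcp_rot: [1.305, 1.57, -0.192]
ft_force: [0.7, 0.5, -0.3]
opening: 1.003
```

```bash
python3 st.py
```

```text
9.1 [433.6  19.1 134.3] [-0.108  0.344  2.101 -0.     0.695 -0.182] F [ 0.7  0.5 -0.3] open 95.3
[[ 0.001  0.997  0.073]
 [-0.     0.073 -0.997]
 [-1.     0.001  0.   ]]
yaw of tool y 0.07328933098611548
```

Now close on the block and watch for contact asymmetry.

Emit:
{"fn": "step_arm", "kwargs": {
  "steps": [
    [0,0,0,0],
    [0,0,0,0],
    [0,0,0,0],
    [0,0,0,0],
    [0,0,0,0],
    [0,0,0,0],
    [0,0,0,0],
    [0,0,0,0]
  ],
  "jaw": 1
}}

```text
t: 10.1
eef_pos: [433.1, 19.2, 133.5]
tcp_rot: [-1.422, 1.57, -2.919]
ft_force: [-0.2, -0.6, 0.0]
opening: 0.374
```

```bash
python3 st.py
```

```text
10.1 [433.1  19.2 133.5] [-0.108  0.346  2.102 -0.     0.695 -0.182] F [-0.2 -0.6  0. ] open 35.6
[[-0.     0.997  0.073]
 [-0.     0.073 -0.997]
 [-1.    -0.     0.   ]]
yaw of tool y 0.07347182905650984
```

Emit:
{"fn": "step_arm", "kwargs": {
  "steps": [
    [0,0,-0.06,0],
    [0,0,-0.12,0],
    [0,0,-0.12,0],
    [0,0,-0.12,0],
    [0,0,-0.12,0],
    [0,0,-0.12,0],
    [0,0,-0.12,0],
    [0,0,-0.12,0],
    [0,0,-0.12,0],
    [0,0,-0.12,0],
    [0,0,-0.06,0],
    [0,0,0,0],
    [0,0,0,0]
  ]
}}

```text
t: 11.72
eef_pos: [428.6, 79.0, 133.5]
tcp_rot: [-1.424, 1.57, -2.922]
ft_force: [-1.7, -2.0, -4.7]
opening: 0.378
```

```bash
python3 st.py
python3 - <<'E'
from h import *
a=[]
for i in range(4):
  im=read_camera('scene' if i%2 else 'top'); a.append(state()['eef_pos'])
  if i<2: cv2.imwrite(f'pics/f{i}.png',im[:,:,::-1])
print(np.round(a,1))
E
```

```text
11.725 [428.6  79.  133.5] [ 0.03   0.348  2.097 -0.     0.697 -0.043] F [-1.7 -2.  -4.7] open 35.9
[[-0.     0.997  0.073]
 [-0.     0.073 -0.997]
 [-1.    -0.     0.   ]]
yaw of tool y 0.07332537801011933
[[428.6  78.9 133.5]
 [428.6  78.9 133.5]
 [428.6  78.9 133.5]
 [428.7  78.9 133.5]]
```

View pics/f1.png

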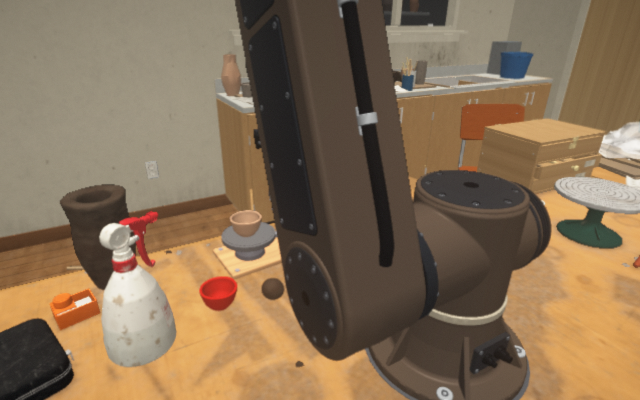

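View pics/f0.png

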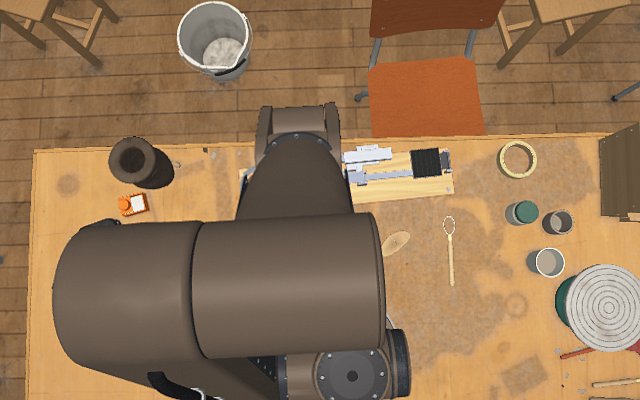

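Emit:
{"fn": "step_arm", "kwargs": {
  "steps": [
    [0,0,-0.03,0],
    [0,0,-0.02,0],
    [0,0,0,0],
    [0,0,0,0],
    [0,0,0,0]
  ]
}}

```text
t: 12.55
eef_pos: [428.5, 81.5, 133.6]
tcp_rot: [-1.255, 1.57, -2.753]
ft_force: [-3.2, -1.5, -6.9]
opening: 0.376
```

```bash
python3 st.py
python3 - <<'E'
from h import *
im=cv2.imread('pics/scene3.png');im2=read_camera('scene')[:,:,::-1]
print(np.abs(im[200:265,215:270].astype(int)-im2[200:265,215:270]).max())
s=state();d=s['eef_pos'][:2]-[433.1,19.2];print(d,np.hypot(*d))
E
```

```text
12.55 [428.5  81.5 133.6] [ 0.036  0.349  2.096 -0.     0.697 -0.037] F [-3.2 -1.5 -6.9] open 35.7
[[-0.     0.997  0.073]
 [-0.     0.073 -0.997]
 [-1.    -0.     0.   ]]
yaw of tool y 0.07335299196421761
13
[-4.63060603 62.28516203] 62.45705661898735
```

Drawn out by 62.4 mm, the pot hasn't moved, and the button is squeezed in. Handing in.

```bash
python3 -c "
from cell import *
print(job_done())"; python3 st.py | head -1
```

```text
the job is handed in; nothing more can be done
None
the job is handed in; nothing more can be done
```

I pressed the pedal down onto its catch and drew the gauge arm out about 62.4 mm. I then handed in, still squeezing the block and button. I could not see the pointer over the clip at the end, because the robot's own arm blocked both cameras.

- **Pedal:** I pressed the pad to its stop at 47.6 mm with closed fingers. Force peaked at about 37 N, near the 40 N limit, though the push was through the fingertips. On backing off 1 mm the force was already zero. A later picture from above shows the pad sitting lower with the catch against its edge.
- **Gauge arm:** The jaws closed to 35.6–35.9 mm, which matches the button fully in. I measured the clip at about 62.4 ± 0.5 mm from the tick marks in the first picture. By the last pose reading the gripper had moved 62.46 mm along the bench. Of the last forces, about 1.5–2 N was along the bench, roughly the arm's spring pull. About 7 N was downward, cause not checked.
- **Pot and clip:** The pot showed no change in the scene camera between just before the grip and the end. The clip was also hidden; it was never approached on purpose.
- **Disagreement:** Known bench dimensions and my fitted bench pose differed by up to about 4 mm. I used that fit only to aim the pushes and the grip. The extension came from the tick marks and the measured relative motion, so it does not depend on the fit.

Robot time at hand-in was about 12.6 s.

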